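# Slide the tube carrier into the bench reader and start programme five

## Robot

A 6-joint arm with a two-finger parallel gripper is mounted at the origin on the work surface. World frame = base frame: x ahead of the robot, y to its left, z up, the work surface at z = 0. Lengths are in m, angles in rad, forces in N, time in s.
With the tool pointing down it reaches from about 0.275 to 0.85 m from the base axis. Payload 19 kg.
Tool frame: the origin (TCP) lies on the centre line of the jaws, within the pads' length; the fingertips stand 22 mm ahead of it and the grasp point (between the pads) lies 3 mm ahead of it; z points along the fingers, y is the line along which they close (so a half turn about z gives the same grasp; the last joint's range is limited). The gripper opens to 85 mm and grips with 20 to 120 N. Pads are 22 mm wide; open, the fingers measure 114 mm over their backs; the gripper's body (76 mm by 85 mm) begins 54 mm behind the grasp point. The pads swing forward as they close: fully open they stand 13 mm farther back than shut.
Start: joints at [1.071, 0.15, 1.437, -0, 1.554, -0.134], TCP at [0.206, 0.537, 0.253] pointing down, gripper open.
Joint ranges: [-2.8, 2.8], [-0.68, 2.1], [0.12, 2.68], [-1.39, 4.53], [0.16, 2.79], [-2.81, 2.81]. Speed limits (rad/s): [1.89, 1.89, 2.22, 3.01, 3.01, 3.01].

## Interface

Orientations are given as a unit quaternion [w, x, y, z].
In Python, from plant import sense, snapshot, job_done gives the robot as it stands.
- The arm moves only by the tool send_rows, never from a script. Its argument "steps" is a list of rows, each a list of 4 numbers: the shift along the tool's x, y, z scaled (see below), then the turn about the tool's z scaled (see below). A call has exactly 5 rows; each row shifts and turns the commanded pose from where the row before left it, along the tool's axes as they then stand; what a row does not reach is not made up. The controller multiplies each number of a shift by 0.05 m and each number of a turn by 4 degrees. A row lasts 1/10 s, in which the tool goes at most 50 mm and 8.59 degrees, less where a joint would pass 70% of its speed; a pose out of reach is approached as far as the arm can. A call with a number of a shift or a turn outside -1 to 1 is refused whole. A call with a gripper value outside its range is refused whole. "hand" is the finger opening in mm, from 0 to 85.4, set as the call begins (left out, the last holds). The fingers move at their own pace and stop on an object; "grip_force" is the grip in N (left out, the last holds). Time passes only in rows, so rows that do not move let the fingers close, or fill a call up. It gives the time, the measured TCP pose, the force, the opening and the grip force at its end, in the units of the state.
- sense(): the state, without advancing time (a new reading comes with each control period).
- snapshot(name): name is "side" or "top"; returns a dict with "color" (384x512x3 uint8, red, green, blue), "fx", "fy", "cx", "cy" (pixels), "R" (3x3) and "t" (3): a world point X has camera coordinates R X + t. Camera axes: x right, y down, z forward; pixel columns grow to the right and rows downward; lengths in m; the calibration is good to about 2 mm. A picture is of the moment at which its call begins. There is no depth.
- job_done(): hands the job in; it is judged then, once.
The state is a dict: "time_s": time; "joint_pos": joint angles; "qvel": joint speeds; "joint_torque": joint torques, N m; "eef_pos": TCP position; "eef_rot": TCP orientation; "wrist_force": force on the tool from outside, world axes, zero at the start; "ft_torque": the same for the moment, N m; "width": finger opening in m; "gripper_force": force on a finger pad.
Only numpy, scipy, OpenCV 4.12 (cv2) and the standard library are available. Lean on these libraries where they do the work, as an engineer would, in place of code of your own. Each camera call takes 0.05 s, during which the arm holds its last target. There are 200 camera calls.

## Task

Push the orange tube carrier along its T-shaped slideway and under the reader's hood, fully home against the stop, keeping it flat on the slideway all the way. Then click the dial on the control box clockwise until its pointer rests at the red dot, and after that press the green start button right down and let it spring back. Leave the white carrier and all the other things on the bench where they are.

Things in the scene. Friction and masses are not known exactly. Their poses are not given: they have to be found in the camera images.
- reader: White bench reader, 170 mm wide, with a T-shaped slideway in front, fixed to the table. Origin: on the table top, below the centre of the T's junction. +x points along the stem, away from the robot, to the hood; +y left along the cross lane; z up. Aluminium deck, top 6 mm above the table. Rails 8 mm thick, standing 10 mm above the deck
- junction (a point): Centre of the T's junction on the deck (reader frame 0, 0, 6 mm). Cross lane along y: 126 mm wide (x -63 to 63 mm), y -210 to 210 mm, ends open. Stem along x from here: 86 mm wide inside, with slanted lead-ins starting 118 mm apart. The near rail has a 60 mm gap at y = 0, to push the carrier from behind
- lip (a point): Lower front edge of the hood's lip, at its middle (reader frame 100, 0, 48 mm): the carrier goes below it. Lip top 68 mm above the table; behind reader x = 170 mm the housing rises to 160 mm, back to x = 310 mm
- home (a point): Where the carrier's origin is when it is fully home: reader frame (125, 0, 6) mm, same axes as the reader. Its front then meets the end stop at reader x = 185 mm; its rear 35 mm still show in front of the hood
- carrier: Loose orange tube carrier, 120 mm (x) by 80 mm (y) by 24 mm high, with four lying glass tubes with blue caps in its top (33 mm high over all), about 350 g. Origin: centre of its underside. Starts in the left or right arm of the cross lane, 125 to 145 mm from the junction, square to it (its x along the reader's x or nearly), 3 mm play to each rail
- spare: Loose white carrier with green caps, same size and origin as the orange one, in the other arm of the cross lane: not to be moved
- pod: Grey control box, 170 mm (x) by 110 mm (y) by 40 mm high, fixed to the table left or right of the slideway. Origin: centre of its underside; +x away from the robot. The dial's axis is at (35, 0) mm, the button's at (-50, 0) mm in its frame
- dial_grip (a point): On the dial's axis, 68 mm above the table: where to grip. Aluminium dial of 26 mm radius, on it an upright grip bar 50 mm long, 14 mm thick, from 50 to 80 mm above the table. Turns with the dial: its x axis lies along the bar and points where the red line on the bar's top points
- dial (a joint): Dial angle in rad, grows clockwise seen from above. Seven click stops at 0, 0.349, 0.698, 1.047, 1.396, 1.745 and 2.094, a dot beside each (at 1.047 the pointer points along the box's +x). The red dot is at 1.745. Starts at 0.349, 0.698 or 1.047: two to four clicks below. About 0.1 N m takes it over a click; let go, it rolls into the nearest stop
- red_dot (a point): The red dot on the control box, 35 mm from the dial's axis; the other six dots are white
- start_top (a point): Centre of the top of the green start button, 15 mm radius, 62 mm above the table. It is pressed straight down
- start (a joint): Travel of the start button, 0 = up, 0.006 m = right down; sprung, about 5 N at full travel
- rack: Loose orange tube rack, 200 mm (x) by 80 mm (y), 72 mm high, with a middle row of five tubes 123 mm high; origin centre of its underside; stands on the side where the control box is not
- bottle: Loose clear jar with white cap, 60 mm across, 110 mm high; origin centre of its underside
- amber: Loose amber bottle with black cap, 64 mm across, 130 mm high; origin centre of its underside
- block: Loose grey abrasive block, 120 x 40 x 35 mm; origin centre of its underside
- beaker: Loose clear beaker, 76 mm across, 90 mm high; origin centre of its underside
- caps: Loose blue box, 110 x 80 x 50 mm; origin centre of its underside
Mind the look-alikes: they are no part of the job. Leave any yellow look-alike of the carrier alone.

How it is judged:
On the way, in this order (a step that is already met when the one before it is completed fails the run):
1. the orange carrier is fully home under the hood (x of carrier in the frame of home between -0.005 and 0.004 m and y of carrier in the frame of home between -0.006 and 0.006 m and z of carrier in the frame of home below 0.004 m and angle between the x axis of carrier and the x axis of home, either way round below 0.1 rad), for 0.2 s.
2. the dial rests at the red dot's click stop (value of joint dial between 1.64533 and 1.84533 rad), for 0.2 s.
3. with carrier and dial set, the start button is pressed right down (all of step 1 and all of step 2 and value of joint start above 0.0045 m), for 0.05 s.
At the end, for the whole second after the job is handed in: The orange carrier lies at rest flat under the hood within 5 mm of the stop, the dial stands within 0.1 rad of the red dot's stop (1.745 rad) and the start button, after being pressed by at least 4.5 of its 6 mm, is up again (all of step 1 and all of step 2 and value of joint start below 0.0015 m and linear speed of carrier below 0.01 m/s); the robot touches nothing.
It fails at once if the orange carrier is lifted off the slideway by more than 10 mm or tipped by more than 15 degrees (z of carrier in the frame of reader above 0.016 m or angle between carrier's own z axis and vertical above 0.26 rad).
It fails at once if the white carrier is moved by more than 15 mm (distance of spare from where it was at the start of the episode above 0.015 m).
It fails at once if a bystander is moved by more than 25 mm or tipped over (distance of any of rack, bottle, amber, block, beaker, caps from where it was at the start of the episode above 0.025 m or angle between any of rack, bottle, amber, block, beaker, caps's own z axis and vertical above 0.4 rad).
It also fails if it takes over 64 s, if anything falls off the work surface, if the arm or the gripper's body presses on something with over 40 N, if the wrist force passes 120 N, or if a joint passes its speed limit or range.

## Working session

There is one attempt and no reset: what is moved stays moved. The work goes in short steps, Python scripts to look and compute and a tool call to move; the robot and the scene stay as the last step left them, time stands still between calls to the robot, and variables do not carry over. Pictures are saved under pics/ and viewed, at most 10 in all, crops included, and the job is handed in when it is done.

Besides the shell and the picture viewer there is one more tool, called after "Request:" as name(argument=value, ...) on one line, values as JSON. send_rows: Moves the arm, as the interface text tells. Shifts and turns lie within -1 to 1; 1 stands for 0.05 m of shift or 4 degrees of turn. Its arguments: {"type":"object","properties":{"steps":{"type":"array"},"hand":{"type":"number"},"grip_force":{"type":"number"}},"required":["steps"]}

```bash
mkdir -p pics
python3 - <<'E'
from plant import sense, snapshot
import cv2,pickle
d={}
for n in("top","side"):
    s=snapshot(n); d[n]=s; cv2.imwrite(f"pics/{n}0.png",cv2.resize(s["color"][:,:,::-1],(800,600),interpolation=cv2.INTER_CUBIC))
    print(n,s["fx"],s["fy"],s["cx"],s["cy"],s["R"],s["t"])
pickle.dump(d,open("d0.pkl","wb"))
s=sense();print(s)
E
```

```text
top 395.9922110642799 395.9922110642799 258.6735910947877 192.77708557234828 [[ 0.02005625 -0.99974374  0.0104974 ]
 [-0.99607214 -0.02088609 -0.08604686]
 [ 0.08624406 -0.00873039 -0.99623579]] [-0.02822749  0.47179716  1.28583205]
side 417.64171356184335 417.64171356184335 259.5876976536159 186.5518744705977 [[ 0.992535   -0.12094814  0.0156788 ]
 [-0.07837244 -0.73101708 -0.67784349]
 [ 0.09344538  0.6715546  -0.73503903]] [-0.47355997  0.08120134  1.23042056]
{'time_s': 0.1, 'joint_pos': array([ 1.07098484e+00,  1.50946942e-01,  1.43794764e+00, -1.42029577e-05,
        1.55380192e+00, -1.33999485e-01]), 'qvel': array([ 0.00103061, -0.00061817, -0.00061416,  0.00133564,  0.0011759 ,
        0.00044678]), 'joint_torque': array([ 2.82383568e-03, -7.14375401e+01, -5.71793318e+01, -1.48588797e-04,
        7.28653642e-03, -6.70746726e-05]), 'eef_pos': array([0.20561006, 0.5367735 , 0.2527392 ]), 'eef_rot': array([-1.65248789e-04,  1.81887712e-01,  9.83319153e-01, -5.26655782e-04]), 'wrist_force': array([-0.35175901,  0.39700931, -0.23152935]), 'ft_torque': array([ 0.00945221, -0.01509342,  0.01433014]), 'gripper_force': 0.0, 'width': 0.08544323178584902}
```

View pics/top0.png

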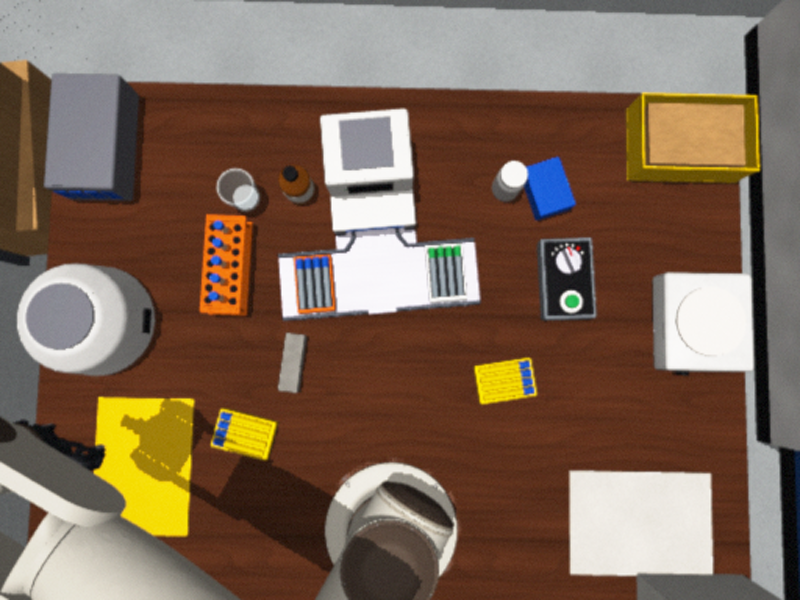

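View pics/side0.png

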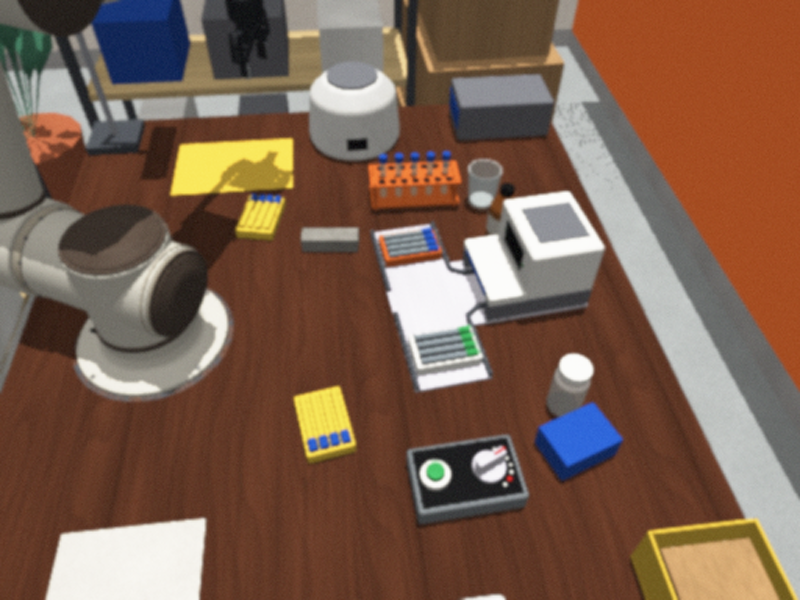

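The orange carrier is in the left arm (around 315,283) and the white one in the right arm (447,272). The pod is at about (567,278). Next I'll enlarge crops of each.

Run:
```python
import cv2,pickle
d=pickle.load(open("d0.pkl","rb"))
c=d["top"]["color"][:,:,::-1]
cv2.imwrite("pics/c1.png",cv2.resize(c[130:212,172:312],None,fx=5.7,fy=5.7,interpolation=cv2.INTER_CUBIC)) 
cv2.imwrite("pics/c2.png",cv2.resize(c[147:209,340:386],None,fx=9,fy=9,interpolation=cv2.INTER_CUBIC))
```

```text
(no output)
```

View pics/c1.png

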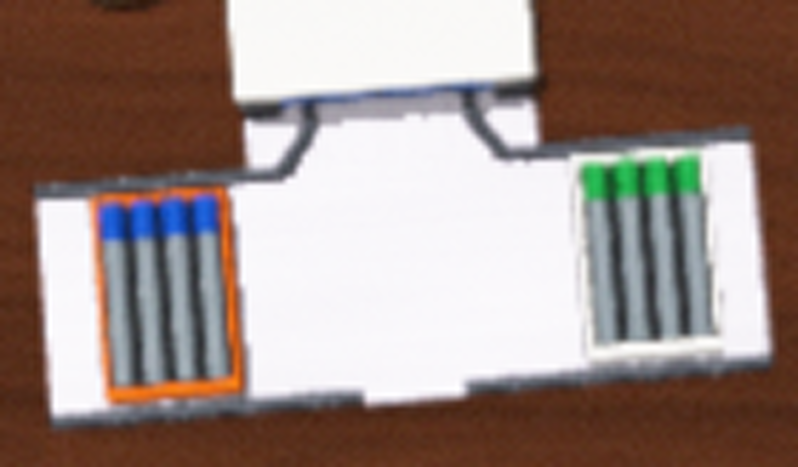

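View pics/c2.png

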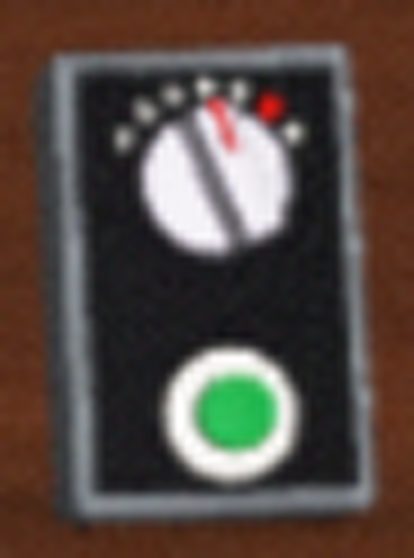

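The pointer sits about 20° counter-clockwise of the pod's +x, so the dial is at 0.698 and needs three clicks. The next script computes the poses.

```bash
cat > h.py <<'E'
import numpy as np, pickle
from scipy.optimize import least_squares
d=pickle.load(open("d0.pkl","rb"))
def proj(X,n="top"):
    s=d[n]; c=np.atleast_2d(X)@s["R"].T+s["t"]
    return np.c_[s["fx"]*c[:,0]/c[:,2]+s["cx"], s["fy"]*c[:,1]/c[:,2]+s["cy"]]
def w(p,L):
    x,y,a=p; L=np.asarray(L,float); c,s=np.cos(a),np.sin(a)
    return np.c_[x+c*L[:,0]-s*L[:,1], y+s*L[:,0]+c*L[:,1], L[:,2]]
def fit(L,uv,p0,n="top"):
    r=least_squares(lambda p:(proj(w(p,np.array(L)/1000),n)-uv).ravel(),p0)
    return r.x, r.fun.reshape(-1,2)
def uncrop(uv,o,f): return np.array(o)+(np.array(uv)+.5)/f-.5
E
python3 - <<'E'
from h import *
np.set_printoptions(precision=4,suppress=True)
c1=lambda uv:uncrop(uv,(172,130),5.7); c2=lambda uv:uncrop(uv,(340,147),9)
R,e=fit([(71,210,16),(71,-210,16),(-71,210,16),(-71,-210,16),(-67,30,10),(-67,-30,10),(100,85,48),(100,-85,48)],
 c1([(36,184),(748,127),(53,426),(772,367),(364,398),(467,390),(235,105),(540,88)]),[.5,0,0]);print("reader",R);print(e)
for nm,uv in(("carrier",[(95,197),(228,188),(243,392),(108,403)]),("spare",[(572,160),(705,152),(722,352),(590,362)])):
    C,e=fit([(60,40,30),(60,-40,30),(-60,-40,30),(-60,40,30)],c1(uv),[.5,.1,0]);print(nm,C,e.ravel())
    a=R[2];D=C[:2]-R[:2];print(" in reader",D@[np.cos(a),np.sin(a)],D@[-np.sin(a),np.cos(a)],C[2]-a)
P,e=fit([(85,55,40),(85,-55,40),(-85,-55,40),(-85,55,40),(-50,0,62)],c2([(55,55),(348,45),(376,505),(78,515),(235,412)]),[.5,-.4,0]);print("pod",P,e.ravel())
print("dial,button",w(P,[(.035,0,.068),(-.05,0,.062)]))
for a in(.349,.698,1.047):
    t=1.047-a; print(a,(proj(w(P,np.array([(35,0,80),(35+25*np.cos(t),25*np.sin(t),80),(35-25*np.cos(t),-25*np.sin(t),80)])/1000))-[340,147]+.5)*9-.5)
print("reader pts",w(R,[(0,0,0),(-.085,0,0),(0.05,0,0),(.125,0,0)]))
E
```

```text
reader [0.5204 0.0362 0.1027]
[[-0.1169  0.1916]
 [ 0.5855  0.1426]
 [-0.2882  0.2453]
 [ 0.3245  0.2164]
 [-0.3573 -0.3816]
 [-0.407  -0.453 ]
 [ 0.8816  0.5916]
 [-0.6226 -0.5618]]
carrier [0.5054 0.1708 0.099 ] [-0.4696 -0.0171  0.4923 -0.2947  0.3896  0.161  -0.4103  0.141 ]
 in reader -0.0011989249655254912 0.13542780228169554 -0.0037390034790725085
spare [ 0.5336 -0.1043  0.0973] [-0.3687 -0.2179  0.4185 -0.6171  0.551   0.3581 -0.598   0.4585]
 in reader -0.0013362516677659698 -0.14115846997173181 -0.005414327454788412
pod [ 0.5277 -0.3593  0.0519] [-0.4683 -0.2816  0.3003 -0.1543  0.2055  0.3111 -0.3813  0.2531  0.3389
 -0.1413]
dial,button [[ 0.5627 -0.3575  0.068 ]
 [ 0.4778 -0.3619  0.062 ]]
0.349 [[239.1091 166.4549]
 [190.8393 114.1548]
 [287.4888 218.8741]]
0.698 [[239.1091 166.4549]
 [211.3644 101.3867]
 [266.9378 231.7201]]
1.047 [[239.1091 166.4549]
 [235.2174  96.4578]
 [243.0141 236.6909]]
reader pts [[0.5204 0.0362 0.    ]
 [0.4359 0.0275 0.    ]
 [0.5702 0.0414 0.    ]
 [0.6448 0.049  0.    ]]
```

Request:
send_rows(steps=[[0,0,0,-1],[0,0,0,-1],[0,0,0,-1],[0,0,0,-1],[0,0,0,-1]], hand=20, grip_force=40)

```text
time_s: 0.6
eef_pos: [0.2056, 0.5368, 0.2529]
eef_rot: [-0.0, 0.007, 1.0, -0.0]
wrist_force: [-0.0, -0.3, -0.4]
width: 0.0199
gripper_force: 0.0
```

Request:
send_rows(steps=[[0,0,0,-1],[0,0,0,-0.72],[-0.524,-0.63,0,0],[-0.524,-0.63,0,0],[-0.524,-0.63,0,0]])

```text
time_s: 1.1
eef_pos: [0.2942, 0.45, 0.2529]
eef_rot: [-0.0, -0.052, 0.999, -0.0]
wrist_force: [0.7, 1.1, -0.4]
width: 0.0198
gripper_force: 0.0
```

Request:
send_rows(steps=[[-0.524,-0.63,0,0],[-0.524,-0.63,0,0],[-0.524,-0.63,0,0],[-0.524,-0.63,0,0],[-0.524,-0.63,0,0]])

```text
time_s: 1.6
eef_pos: [0.441, 0.3065, 0.2531]
eef_rot: [-0.0, -0.052, 0.999, -0.0]
wrist_force: [0.3, 1.1, -0.1]
width: 0.0199
gripper_force: 0.0
```

Request:
send_rows(steps=[[-0.524,-0.63,0,0],[-0.524,-0.63,0,0],[0,0,0,0],[0,0,0,0],[0,0,0,0]])

```text
time_s: 2.1
eef_pos: [0.4983, 0.2511, 0.2532]
eef_rot: [-0.0, -0.052, 0.999, 0.0]
wrist_force: [-0.5, -0.0, -0.5]
width: 0.0202
gripper_force: 0.0
```

Request:
send_rows(steps=[[0,0,1,0],[0,0,1,0],[0,0,1,0],[0,0,0.7,0],[0,0,0.5,0]])

```text
time_s: 2.6
eef_pos: [0.497, 0.2513, 0.0408]
eef_rot: [-0.001, -0.053, 0.999, -0.0]
wrist_force: [0.3, -0.2, 0.7]
width: 0.0198
gripper_force: 0.0
```

Request:
send_rows(steps=[[0,0,0.24,0],[0,0,0,0],[0,0,0,0],[0,-0.1,0,0],[0,-0.1,0,0]])

```text
time_s: 3.1
eef_pos: [0.5003, 0.2406, 0.0325]
eef_rot: [0.001, -0.052, 0.999, 0.0]
wrist_force: [-0.4, -0.0, 0.0]
width: 0.0197
gripper_force: 0.0
```

Request:
send_rows(steps=[[0,-0.06,0,0],[0,-0.06,0,0],[0,-0.06,0,0],[0,-0.06,0,0],[0,-0.06,0,0]])

```text
time_s: 3.6
eef_pos: [0.5014, 0.2256, 0.0314]
eef_rot: [0.0, -0.052, 0.999, 0.0]
wrist_force: [-0.2, 3.3, 2.5]
width: 0.0199
gripper_force: 1.5
```

Request:
send_rows(steps=[[0,-0.12,0,0],[0,-0.12,0,0],[0,-0.12,0,0],[0,-0.12,0,0],[0,-0.12,0,0]])

```text
time_s: 4.1
eef_pos: [0.5045, 0.1953, 0.0313]
eef_rot: [-0.0, -0.052, 0.999, -0.0]
wrist_force: [0.0, 2.2, 1.8]
width: 0.0197
gripper_force: 1.4
```

Request:
send_rows(steps=[[0,-0.16,0,0],[0,-0.16,0,0],[0,-0.16,0,0],[0,-0.16,0,0],[0,-0.16,0,0]])

```text
time_s: 4.6
eef_pos: [0.5086, 0.1554, 0.0313]
eef_rot: [-0.0, -0.052, 0.999, -0.0]
wrist_force: [-0.3, 2.3, 1.7]
width: 0.0199
gripper_force: 1.3
```

Request:
send_rows(steps=[[0,-0.16,0,0],[0,-0.16,0,0],[0,-0.1,0,0],[0,0,0,0],[0,0,0,0]])

```text
time_s: 5.1
eef_pos: [0.5107, 0.1351, 0.0312]
eef_rot: [-0.0, -0.052, 0.999, -0.0]
wrist_force: [-0.6, -0.0, -1.5]
width: 0.0202
gripper_force: 0.0
```

Run:
```python
from plant import sense, snapshot
import cv2
s=snapshot("top");c=s["color"][:,:,::-1]
cv2.imwrite("pics/c3.png",cv2.resize(c[130:212,172:312],None,fx=5.7,fy=5.7,interpolation=cv2.INTER_CUBIC)) 
print(sense()["eef_pos"])
```

```text
[0.51064189 0.13524249 0.03118461]
```

View pics/c3.png

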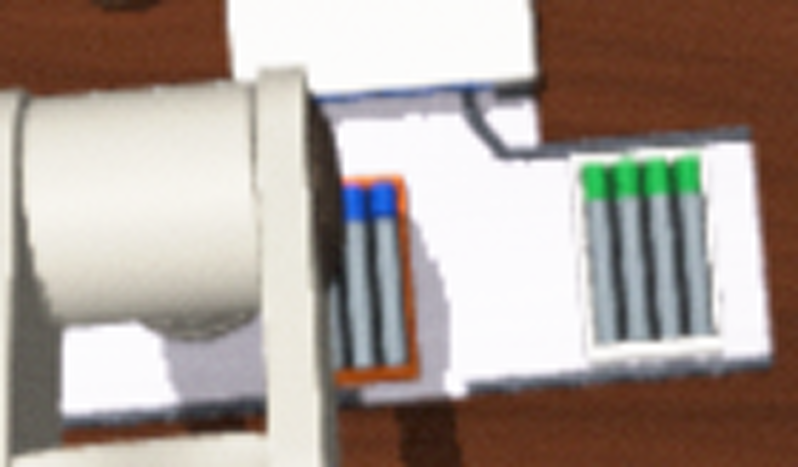

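Only the carrier's right edge shows, with its far corner at (402,175) and near corner at (420,377). That's enough to fit its pose.

Run:
```python
from h import *
R=np.array([.5204,.0362,.1027])
C,e=fit([(60,-40,30),(-60,-40,30)],uncrop([(402,176),(420,378)],(172,130),5.7),[.5,.05,.1]);
a=R[2];M=np.array([[np.cos(a),np.sin(a)],[-np.sin(a),np.cos(a)]])
print(C,M@(C[:2]-R[:2]),C[2]-a,e.ravel(), M@(np.array([.5106,.1352])-R[:2]))
```

```text
[0.51430137 0.07146689 0.11154558] [-0.00245095  0.0357063 ] 0.008845584849756713 [-0.03155501 -0.35486273  0.03165016  0.34930416] [0.00040107 0.09948306]
```

Request:
send_rows(steps=[[0,-0.16,0,0],[0,-0.16,0,0],[0,-0.16,0,0],[0,-0.14,0,0],[0,-0.09,0,0]])

```text
time_s: 5.65
eef_pos: [0.5144, 0.0991, 0.0313]
eef_rot: [-0.0, -0.051, 0.999, -0.0]
wrist_force: [-0.8, 1.4, -0.9]
width: 0.0195
gripper_force: 0.7
```

Request:
send_rows(steps=[[0,0,0,0],[0,0,0,0],[0,0.2,0,0],[0,0.3,-0.2,0],[0,0,-0.8,0]])

```text
time_s: 6.15
eef_pos: [0.5096, 0.1269, 0.0793]
eef_rot: [-0.003, -0.052, 0.999, 0.0]
wrist_force: [1.2, 0.1, 1.4]
width: 0.0202
gripper_force: 0.0
```

Request:
send_rows(steps=[[0,0,-1,0],[0,0,-0.4,0],[0,0,0,0],[0,0,0,0],[0,0,0,0]])

```text
time_s: 6.65
eef_pos: [0.5112, 0.1254, 0.1504]
eef_rot: [-0.001, -0.052, 0.999, -0.0]
wrist_force: [-0.3, -0.5, 0.4]
width: 0.0199
gripper_force: 0.0
```

Request:
send_rows(steps=[[0.5,-0.45,0,0],[0.5,-0.45,0,0],[0.5,-0.45,0,0],[0.5,-0.444,0,0],[0,0,0,0]], hand=10)

```text
time_s: 7.15
eef_pos: [0.4193, 0.0238, 0.1504]
eef_rot: [-0.001, -0.051, 0.999, -0.0]
wrist_force: [1.1, -0.1, 0.0]
width: 0.0101
gripper_force: 0.0
```

Request:
send_rows(steps=[[0,0,0,0],[0,0,1,0],[0,0,0.8,0],[0,0,0.5,0],[0,0,0.08,0]])

```text
time_s: 7.65
eef_pos: [0.4202, 0.0262, 0.0293]
eef_rot: [-0.003, -0.052, 0.999, 0.001]
wrist_force: [-0.5, 0.5, 0.8]
width: 0.0099
gripper_force: 0.0
```

Run:
```python
from plant import sense, snapshot
import cv2
s=snapshot("top");c=s["color"][:,:,::-1]
cv2.imwrite("pics/c4.png",cv2.resize(c[110:212,172:312],None,fx=5.7,fy=5.7,interpolation=cv2.INTER_CUBIC)) 
print(sense()["eef_pos"],sense()["joint_pos"])
```

```text
[0.42093319 0.02595902 0.03059083] [-1.21564212e-01  3.28786129e-02  2.05173851e+00  4.54374353e-05
  1.06090502e+00 -1.79640139e+00]
```

View pics/c4.png

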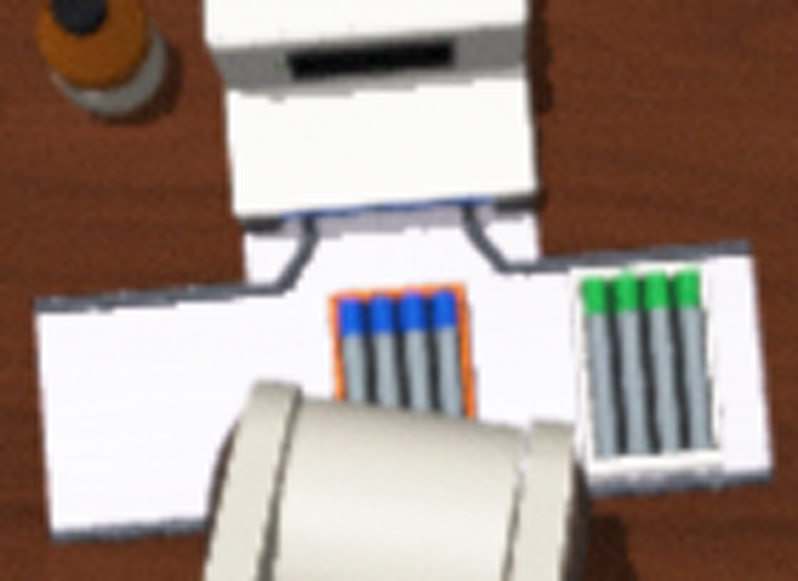

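Request:
send_rows(steps=[[-0.2,0,0,0],[-0.15,0,0,0],[-0.1,0,0,0],[-0.1,0,0,0],[-0.1,0,0,0]])

```text
time_s: 8.2
eef_pos: [0.4543, 0.0286, 0.0326]
eef_rot: [0.0, -0.052, 0.999, -0.0]
wrist_force: [-2.7, 0.2, 1.7]
width: 0.0099
gripper_force: 1.4
```

Request:
send_rows(steps=[[-0.12,0,0,0],[-0.15,0,0,0],[-0.15,0,0,0],[-0.15,0,0,0],[-0.15,0,0,0]])

```text
time_s: 8.7
eef_pos: [0.4904, 0.0324, 0.0323]
eef_rot: [-0.0, -0.052, 0.999, -0.0]
wrist_force: [-3.0, 0.1, 1.8]
width: 0.0103
gripper_force: 1.4
```

Request:
send_rows(steps=[[-0.15,0,0,0],[-0.15,0,0,0],[-0.15,0,0,0],[-0.15,0,0,0],[-0.15,0,0,0]])

```text
time_s: 9.2
eef_pos: [0.5277, 0.0363, 0.0323]
eef_rot: [-0.0, -0.052, 0.999, -0.0]
wrist_force: [-2.4, -1.1, 1.4]
width: 0.0098
gripper_force: 1.3
```

Request:
send_rows(steps=[[-0.15,0,0,0],[-0.15,0,0,0],[-0.15,0,0,0],[-0.15,0,0,0],[-0.12,0,0,0]])

```text
time_s: 9.7
eef_pos: [0.5635, 0.04, 0.0323]
eef_rot: [0.0, -0.052, 0.999, -0.0]
wrist_force: [-2.9, -0.8, 2.5]
width: 0.0102
gripper_force: 1.4
```

Request:
send_rows(steps=[[-0.06,0,0,0],[-0.04,0,0,0],[-0.04,0,0,0],[-0.04,0,0,0],[-0.04,0,0,0]])

```text
time_s: 10.2
eef_pos: [0.5738, 0.041, 0.0322]
eef_rot: [-0.0, -0.052, 0.999, -0.0]
wrist_force: [-1.6, -0.4, -0.2]
width: 0.0103
gripper_force: 0.7
```

Request:
send_rows(steps=[[-0.03,0,0,0],[-0.03,0,0,0],[0,0,0,0],[0,0,0,0],[0,0,0,0]])

```text
time_s: 10.7
eef_pos: [0.5746, 0.0411, 0.0321]
eef_rot: [-0.003, -0.052, 0.999, -0.0]
wrist_force: [-24.0, -4.2, 15.0]
width: 0.0102
gripper_force: 12.3
```

Request:
send_rows(steps=[[0.06,0,0,0],[0.1,0,0,0],[0.3,0,0,0],[0.3,0,-0.3,0],[0,0,-1,0]])

```text
time_s: 11.2
eef_pos: [0.5354, 0.0375, 0.094]
eef_rot: [-0.004, -0.052, 0.999, 0.0]
wrist_force: [1.4, 0.4, 0.8]
width: 0.0099
gripper_force: 0.0
```

Request:
send_rows(steps=[[0,0,-1,0],[0,0,-1,0],[0,0,-0.6,0],[0,0,0,0],[0,0,0,0]])

```text
time_s: 11.7
eef_pos: [0.539, 0.0374, 0.2275]
eef_rot: [0.001, -0.052, 0.999, -0.0]
wrist_force: [0.2, 0.4, -1.3]
width: 0.0098
gripper_force: 0.0
```

Request:
send_rows(steps=[[0.034,-0.79,0,0],[0.034,-0.79,0,0],[0.034,-0.79,0,0],[0.034,-0.79,0,0],[0.034,-0.79,0,0]], hand=60)

```text
time_s: 12.2
eef_pos: [0.5503, -0.1613, 0.2255]
eef_rot: [-0.001, -0.052, 0.999, 0.0]
wrist_force: [0.6, 0.7, 0.3]
width: 0.06
gripper_force: 0.0
```

Request:
send_rows(steps=[[0.034,-0.79,0,0],[0.034,-0.79,0,0],[0.034,-0.79,0,0],[0.034,-0.79,0,0],[0.032,-0.79,0,0]])

```text
time_s: 12.7
eef_pos: [0.5624, -0.3586, 0.2253]
eef_rot: [-0.001, -0.052, 0.999, 0.001]
wrist_force: [-0.1, 0.5, 0.2]
width: 0.0599
gripper_force: 0.0
```

Request:
send_rows(steps=[[0,0,0,-0.85],[0,0,0,-0.85],[0,0,0,-0.85],[0,0,0,-0.85],[0,0,0,-0.85]])

```text
time_s: 13.2
eef_pos: [0.5626, -0.357, 0.2252]
eef_rot: [-0.001, -0.2, 0.98, 0.001]
wrist_force: [0.2, 0.1, 0.6]
width: 0.0595
gripper_force: 0.0
```

Run:
```python
from plant import sense, snapshot
import cv2,numpy as np
s=snapshot("top");c=s["color"][:,:,::-1]
a=cv2.resize(c[60:212,172:400],None,fx=3.5,fy=3.5,interpolation=cv2.INTER_CUBIC)
cv2.imwrite("pics/c5.png",a) 
q=sense();print(q["eef_pos"],q["eef_rot"],q["joint_pos"])
```

```text
[ 0.5625933  -0.35697081  0.22526275] [-8.24591884e-04 -2.01784969e-01  9.79429031e-01  9.59185426e-04] [-6.80903860e-01  3.52699742e-01  1.24322219e+00 -5.91424705e-05
  1.54819984e+00 -2.65805918e+00]
```

View pics/c5.png

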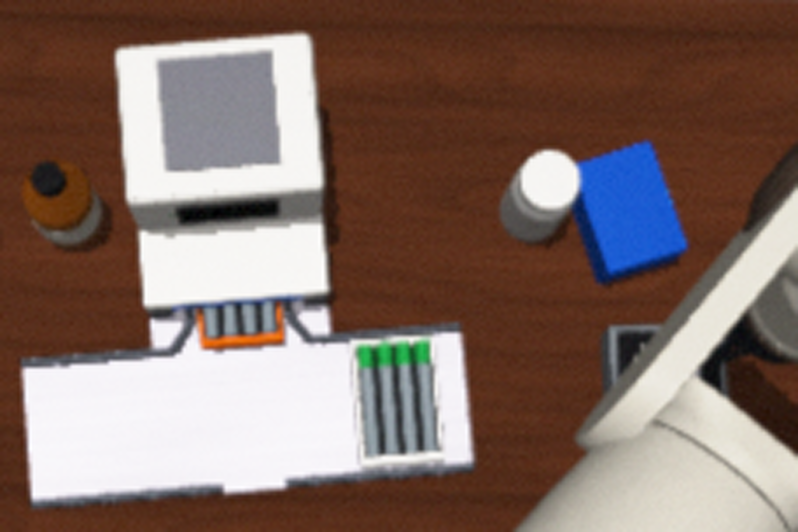

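Carrier is home: orange rear strip at (242,343), just in front of the lip, square to the stem. Next comes the dial.

Request:
send_rows(steps=[[0,0,0.8,0],[0,0,0.8,0],[0,0,0.7,0],[0,0,0.5,0],[0,0,0.2,0]], hand=45, grip_force=25)

```text
time_s: 13.75
eef_pos: [0.5615, -0.3561, 0.0732]
eef_rot: [-0.002, -0.198, 0.98, 0.002]
wrist_force: [-1.0, 0.5, 0.0]
width: 0.0452
gripper_force: 0.0
```

Request:
send_rows(steps=[[0,0,0,0],[0,0,0,0],[0,0,0,0],[0,0,0,0],[0,0,0,0]], hand=0)

```text
time_s: 14.25
eef_pos: [0.5634, -0.3578, 0.0786]
eef_rot: [0.001, -0.199, 0.98, -0.001]
wrist_force: [2.3, -3.6, 3.8]
width: 0.0139
gripper_force: 30.1
```

Request:
send_rows(steps=[[0,0,-0.03,1],[0,0,0,1],[0,0,0,1],[0,0,0,1],[0,0,0,1]])

```text
time_s: 14.75
eef_pos: [0.5634, -0.3582, 0.0787]
eef_rot: [0.001, -0.024, 1.0, -0.001]
wrist_force: [8.8, -13.3, -13.7]
width: 0.0132
gripper_force: 27.9
```

Request:
send_rows(steps=[[0,0,0,1],[0,0,0,1],[0,0,0,1],[0,0,0,1],[0,0,0,1]])

```text
time_s: 15.25
eef_pos: [0.5634, -0.3587, 0.0787]
eef_rot: [0.001, 0.15, 0.989, -0.001]
wrist_force: [8.2, -16.4, -15.1]
width: 0.0135
gripper_force: 27.7
```

Request:
send_rows(steps=[[0,0,0,1],[0,0,0,1],[0,0,0,1],[0,0,0,1],[0,0,0,1]])

```text
time_s: 15.75
eef_pos: [0.5632, -0.3592, 0.0788]
eef_rot: [0.001, 0.32, 0.948, -0.001]
wrist_force: [7.6, -20.9, -15.5]
width: 0.0135
gripper_force: 27.6
```

Request:
send_rows(steps=[[0,0,0,0],[0,0,0,0],[0,0,0,0],[0,0,0,0],[0,0,0,0]])

```text
time_s: 16.25
eef_pos: [0.5631, -0.3591, 0.0787]
eef_rot: [0.001, 0.318, 0.948, -0.001]
wrist_force: [7.4, -19.3, -14.4]
width: 0.0137
gripper_force: 27.6
```

Request:
send_rows(steps=[[0,0,0,0],[0,0,0,0],[0,0,0,0],[0,0,0,0],[0,0,0,0]], hand=45)

```text
time_s: 16.75
eef_pos: [0.563, -0.3571, 0.079]
eef_rot: [0.0, 0.318, 0.948, -0.0]
wrist_force: [-0.1, -0.1, -0.2]
width: 0.0446
gripper_force: 0.0
```

Request:
send_rows(steps=[[0,0,-0.3,0],[0,0,-0.8,0],[0,0,-0.9,0],[0,0,0,0],[0,0,0,0]])

```text
time_s: 17.25
eef_pos: [0.5633, -0.3574, 0.1811]
eef_rot: [0.001, 0.318, 0.948, -0.001]
wrist_force: [-1.1, -0.3, -0.6]
width: 0.0452
gripper_force: 0.0
```

Run:
```python
import numpy as np
from plant import sense
from scipy.spatial.transform import Rotation as Ro
q=sense();w,x,y,z=q["eef_rot"];R=Ro.from_quat([x,y,z,w]).as_matrix()
print(q["eef_pos"],R.T@(np.array([.4778,-.3619,.15])-q["eef_pos"])/.05)
```

```text
[ 0.56327806 -0.357433    0.18105674] [ 1.31198029 -1.10181719  0.61732994]
```

Request:
send_rows(steps=[[0.33,-0.275,0,0],[0.33,-0.275,0,0],[0.33,-0.275,0,0],[0.32,-0.275,0,0],[0,0,0,0]], hand=0)

```text
time_s: 17.75
eef_pos: [0.4755, -0.3615, 0.1784]
eef_rot: [-0.001, 0.319, 0.948, 0.0]
wrist_force: [0.3, 0.1, 0.2]
width: 0.0002
gripper_force: 0.0
```

Run:
```python
from plant import snapshot,sense
import cv2,numpy as np
a=snapshot("top")["color"][140:215,330:400,::-1];b=snapshot("side")["color"][260:340,250:345,::-1]
f=lambda i:cv2.resize(i,(390,400),interpolation=cv2.INTER_CUBIC)
cv2.imwrite("pics/c6.png",np.hstack([f(a),f(b)]));print(sense()["eef_pos"])
```

```text
[ 0.47732577 -0.36151006  0.17854225]
```

View pics/c6.png

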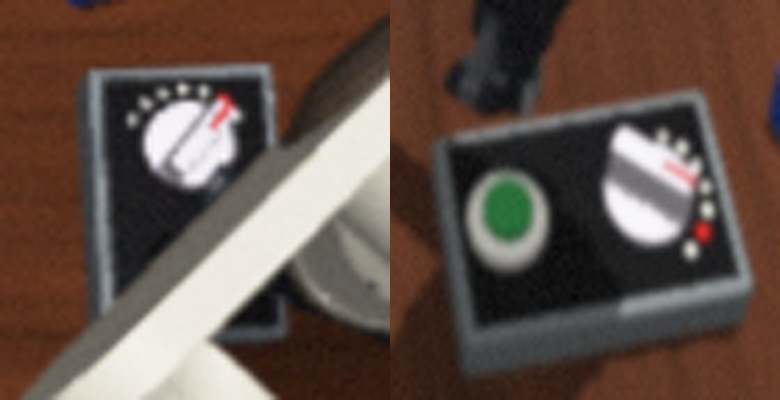

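The pointer's red line lies on the red dot (top view, about (222,110)), and the fingers are above the button. Pressing next.

Request:
send_rows(steps=[[0,0,0.7,0],[0,0,0.6,0],[0,0,0.4,0],[0,0,0.1,0],[0,0,0,0]])

```text
time_s: 18.35
eef_pos: [0.4778, -0.3613, 0.0883]
eef_rot: [-0.001, 0.318, 0.948, 0.0]
wrist_force: [0.1, 0.5, -0.1]
width: 0.0001
gripper_force: 0.0
```

Request:
send_rows(steps=[[0,0,0.08,0],[0,0,0.08,0],[0,0,0.06,0],[0,0,0,0],[0,0,0,0]])

```text
time_s: 18.85
eef_pos: [0.4778, -0.3619, 0.0784]
eef_rot: [0.001, 0.318, 0.948, -0.0]
wrist_force: [3.5, -1.4, 4.1]
width: 0.0002
gripper_force: 2.3
```

Request:
send_rows(steps=[[0,0,0.03,0],[0,0,0.02,0],[0,0,0,0],[0,0,0,0],[0,0,0,0]])

```text
time_s: 19.35
eef_pos: [0.478, -0.362, 0.0776]
eef_rot: [0.001, 0.318, 0.948, -0.001]
wrist_force: [-3.9, 5.4, 27.3]
width: -0.0001
gripper_force: 13.9
```

Bottomed out at 27 N. I'll retract now.

Request:
send_rows(steps=[[0,0,-0.1,0],[0,0,-0.3,0],[0,0,-0.8,0],[0,0,-1,0],[0,0,-0.8,0]])

```text
time_s: 19.85
eef_pos: [0.4772, -0.3614, 0.2286]
eef_rot: [0.0, 0.318, 0.948, -0.0]
wrist_force: [0.8, -0.6, -0.0]
width: -0.0
gripper_force: 0.0
```

Request:
send_rows(steps=[[0.8,0,0,0],[0.8,0,0,0],[0,0,0,0],[0,0,0,0],[0,0,0,0]])

```text
time_s: 20.35
eef_pos: [0.4141, -0.3137, 0.2257]
eef_rot: [0.0, 0.318, 0.948, -0.0]
wrist_force: [-0.1, 0.2, -0.2]
width: -0.0002
gripper_force: 0.0
```

Run:
```python
from plant import snapshot,sense
import cv2
cv2.imwrite("pics/c7.png",cv2.resize(snapshot("side")["color"][100:345,200:430,::-1],None,fx=2.4,fy=2.4,interpolation=cv2.INTER_CUBIC));q=sense();print(q["eef_pos"],q["wrist_force"])
```

```text
[ 0.41412902 -0.313786    0.22543154] [ 0.63918698 -0.51336961 -0.14002889]
```

View pics/c7.png

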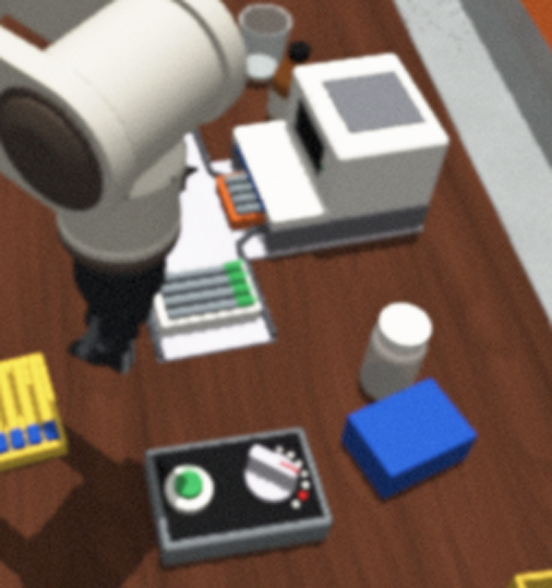

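The carrier is home and the button is up. One last projection check on the dial angle before handing in.

Run:
```python
from h import *
P=[.5277,-.3593,.0519]
for a in(1.396,1.745,2.094):
    t=1.047-a; L=np.array([(35,0,80),(35+25*np.cos(t),25*np.sin(t),80),(35-25*np.cos(t),-25*np.sin(t),80)])/1000
    print(a,((proj(w(P,L),"side")-[200,100])*2.4).round().tolist(),((proj(w(P,L))-[330,140])*[390/70,400/75]).round().tolist())
```

```text
1.396 [[275.0, 456.0], [300.0, 461.0], [249.0, 452.0]] [[201.0, 134.0], [214.0, 94.0], [189.0, 173.0]]
1.745 [[275.0, 456.0], [298.0, 468.0], [252.0, 445.0]] [[201.0, 134.0], [227.0, 101.0], [175.0, 166.0]]
2.094 [[275.0, 456.0], [293.0, 474.0], [257.0, 439.0]] [[201.0, 134.0], [238.0, 112.0], [165.0, 156.0]]
```

```bash
python3 -c "
from plant import job_done
print(job_done())"
```

```text
the job is handed in; nothing more can be done
None
```

I handed the job in at about 20 s of the 64 s limit: the orange carrier is home against the stop, the dial points at the red dot, and the start button was pressed right down and is up again; no verdict came back.

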